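# Reset the tripped kettle base and set the brewing temperature

### The job

The kettle's power base has tripped: take the slim square-handled metal stylus out of the wooden tool block, push the recessed reset button in the base's control panel all the way down with it and keep it down for about a second. Stand the stylus back upright in the hole it came from, then slide the temperature slider to the long brewing mark and let go. Leave the kettle and everything else on the cart where it stands.

Things in the scene. Friction and masses are not known exactly. Their poses are not given: they have to be found in the camera images.
- stylus: Reset stylus, 119 mm long with its end stud, 45 g, upright in one of the block's two holes. Origin at the lower end (tip), z up along it. From the tip: steel shank 5 mm across, round-ended, 0 to 45 mm; collar 18 mm across, 45 to 50 mm, whose underside rests on the block; square handle 12 x 12 mm, 50 to 116 mm, faces across its x and y axes. Grip it about 80 mm above the tip.
- brush: Grinder brush hanging in the other hole of the block: the same shank and collar, a round wooden handle 50 to 84 mm above its lower end and a grey bristle head, 25 mm across, up to 115 mm. Origin at the lower end of the shank. Leave it in place.
- stand: Fixed dark wooden tool block 60 (x) x 120 (y) x 56 mm high, origin under its centre. Two holes 10 mm across and 50 mm deep in its top at y = +30 and -30 mm, x = 0; which one holds the stylus changes. A tool in place has its lower end 11 mm above the block's underside. Close the fingers about along the block's x: the other tool is 60 mm away along y.
- dock: Kettle power base, fixed. Origin under the centre of its control panel, a flat grey box 120 (x) x 150 (y) mm whose top is 46 mm high. The round pad with the kettle, 170 mm across and 22 mm high, joins it with its centre at y = +170 mm. The panel's top carries the slider near its -x side and the reset hole near its +x, -y corner.
- reset_hole (a point): Centre of the mouth of the round reset hole in the panel's top (46 mm above the dock's underside), at x = +34, y = -45 mm in the dock's frame. The hole is 13 mm across with straight walls; a white button 10.4 mm across fills its bottom, its top 7 mm below the mouth. Press straight down.
- reset_button (a joint): Travel of the reset button, m: 0 released, 0.005 fully down; it counts as down beyond 0.0035. Its spring resists with 1.5 N at first and 4 N fully down, and it springs back.
- temp_slider (a joint): Position of the temperature slider, m: 0 at the off end (+y end of the track), 0.070 at the other end; it grows towards the dock's -y. The long brewing mark is at 0.0525. It slides with about 1.5 N of friction and stays where it is left.
- slider_cap (a point): Centre of the top of the slider's cap, 20 mm above the panel's top. The cap is a black block 22 mm (dock x) x 14 mm (dock y), standing from 2 to 20 mm above the panel, with a white line across its top. At joint 0 it lies at x = -26, y = +35 mm in the dock's frame.
- brew_mark (a point): Point on the panel's top where the slider's middle must stop: on the track, in line with the one long white bar (26 mm; the other four marks are 8 mm long and 17.5 mm apart). At x = -26, y = -17.5 mm in the dock's frame.
- kettle: Copper gooseneck kettle on the pad, 144 mm across at the foot, 166 mm high over its knob, 0.9 kg; origin under its centre, spout to its +x (137 mm out), handle to its -x (134 mm out). Not to be moved.
- grinder: Aluminium hand grinder 52 mm across and 180 mm high, crank with wooden knob 210 mm high, reaching 103 mm to its +x; origin under its centre. Not to be moved.
- mug: Tall white ceramic mug, 80 mm across, 120 mm high, handle to its +y; origin under its centre. Not to be moved.
- dripper: Clear glass dripper, 120 mm across and 85 mm high, handle to its +y; origin under its centre. Not to be moved.
- jar: Amber glass jar with a wooden lid, 90 mm across, 150 mm high; origin under its centre. Not to be moved.

How it is judged:
By the outcome, as a careful person would: the job done as asked, in the order asked, and still so for the second after the job is handed in, with the robot touching nothing.
It also fails if it takes over 61 s, if anything falls off the work surface, if the arm or the gripper's body presses on something with over 40 N, if the wrist force passes 120 N, or if a joint passes its speed limit or range.

### The arm

A 6-joint arm with a two-finger parallel gripper is mounted at the origin on the work surface. World frame = base frame: x ahead of the robot, y to its left, z up, the work surface at z = 0. Lengths are in m, angles in rad, forces in N, time in s.
With the tool pointing down it reaches from about 0.375 to 0.9 m from the base axis. Payload 3.1 kg.
Tool frame: the origin (TCP) lies midway between the tips of the shut fingers; the grasp point (between the pads) lies 19 mm behind it (manip.pinch_z is the distance from the TCP to the grasp point, in m); z points along the fingers, y is the line along which they close (so a half turn about z gives the same grasp; the last joint's range is limited). The gripper opens to 85 mm and grips with 20 to 120 N. Pads are 22 mm wide; open, the fingers measure 114 mm over their backs; the gripper's body (76 mm by 85 mm) begins 54 mm behind the grasp point. The pads swing forward as they close: fully open they stand 13 mm farther back than shut.
Start: joints at [-1.407, 0.527, 1.433, -0, 1.181, -0.178], TCP at [0.21, -0.589, 0.231] pointing down, gripper open.
Joint ranges: [-3.08, 3.08], [-0.75, 2.2], [0.22, 2.44], [-1.43, 4.57], [0, 2.65], [-2.85, 2.85]. Speed limits (rad/s): [2.79, 2.79, 3.14, 3.14, 3.14, 3.14].

### API

Orientations are given as a unit quaternion [x, y, z, w].
In Python, from station import manip, viewer, ticket gives the robot as it stands.
- The arm moves only by the shell command python3 -m creep 'ROWS' [FORCE]. ROWS is JSON, a list of rows, each an object with "slide": the shift along the tool's x, y, z in cm, a list of three; "angular": the turn, a rotation vector about the tool's x, y, z in rad, a list of three; "claw": the opening, from -1 (shut) to 1 (fully open). A call has 1 to 10 rows; each row shifts and turns the commanded pose from where the row before left it, along the tool's axes as they then stand; what a row does not reach is not made up. A row lasts 1/12 s, in which the tool goes at most 41.7 mm and 7.16 degrees, less where a joint would pass 70% of its speed; a pose out of reach is approached as far as the arm can. A call with a gripper value outside its range is refused whole. The fingers move at their own pace and stop on an object; FORCE is the grip in N (left out, the last holds). Time passes only in rows, so rows that do not move let the fingers close. It gives the time, the measured TCP pose, the force, the opening and the grip force at its end, in the units of the state.
- manip.sense(): the state, without advancing time (a new reading comes with each control period).
- viewer.snapshot(name): name is "scene" or "top" or "wrist"; returns the picture (420x560x3 uint8, blue, green, red); there is no depth.
- viewer.calibration(name): a dict with "fov_y" (degrees; the focal length in pixels is half the picture's height over the tangent of half this angle, whatever the lens; pixels are square), "cx", "cy" (the principal point, pixels), "T" (4x4, takes a point from camera to world coordinates); the wrist camera has in their place "tool_from_camera" (4x4, takes a point from camera to tool coordinates, whose origin is the TCP and whose axes are the flange's). Camera axes: x right, y up, looking along -z (the intrinsics and any distortion apply to the point x, -y, -z); pixel columns grow to the right and rows downward; lengths in m; the calibration is good to about 2 mm. A picture is of the moment at which its call begins: read the wrist's pose just before it. calibration takes no time and is no camera call.
- ticket.sign_off(): hands the job in; it is judged then, once.
The state is a dict: "t": time; "q": joint angles; "qd": joint speeds; "tau": joint torques, N m; "tcp_pos": TCP position; "tool_rot": TCP orientation; "force": force on the tool from outside, world axes, zero at the start; "ft_torque": the same for the moment, N m; "finger_gap": opening from 0.0 (shut) to 1.0 (fully open); "gripper_force": force on a finger pad.
Only numpy, scipy, OpenCV 4.12 (cv2) and the standard library are available. Lean on these libraries where they do the work, as an engineer would, in place of code of your own. Each camera call takes 0.05 s, during which the arm holds its last target. There are 200 camera calls.

## Working session

There is one attempt and no reset: what is moved stays moved. The work goes in short steps, Python scripts to look and compute and a shell command to move; the robot and the scene stay as the last step left them, time stands still between calls to the robot, and variables do not carry over. Pictures are saved under pics/ and viewed, at most 10 in all, crops included, and the job is handed in when it is done.

```bash
mkdir -p pics; ls
python3 - <<'E'
from station import manip, viewer
import cv2,json
s=manip.sense();print(s['t'],s['tcp_pos'],s['tool_rot'],s['finger_gap'],manip.pinch_z)
for n in("scene","top","wrist"):
    im=viewer.snapshot(n);cv2.imwrite(f"pics/{n}0.png",im);print(n,viewer.calibration(n))
E
```

```text
pics
0.0 [ 0.20999112 -0.58789541  0.23034889] [ 9.85344137e-01  1.70574710e-01  2.25746393e-06 -1.09573771e-03] 1.0020583423841127 0.0187
scene {'fov_y': 43.36423086824187, 'cx': 284.41438701448885, 'cy': 210.81608251997076, 'T': array([[-0.76810386, -0.40535739,  0.49568321,  1.26007988],
       [ 0.63998426, -0.5112494 ,  0.57362374,  0.75522498],
       [ 0.02089512,  0.75783207,  0.65211498,  1.00343349],
       [ 0.        ,  0.        ,  0.        ,  1.        ]])}
top {'fov_y': 54.040781518494995, 'cx': 281.56581317043026, 'cy': 204.16831892923167, 'T': array([[-0.00634809,  0.99594816, -0.08970489,  0.43105286],
       [-0.9997837 , -0.00454456,  0.02029517, -0.02858293],
       [ 0.01980526,  0.08981432,  0.99576159,  1.32723969],
       [ 0.        ,  0.        ,  0.        ,  1.        ]])}
wrist {'fov_y': 69.32413853690471, 'cx': 277.69773353257443, 'cy': 203.80494591207682, 'tool_from_camera': array([[-7.75546905e-05,  9.62360356e-01,  2.71776636e-01,
         6.91415452e-02],
       [ 9.99999988e-01,  3.90440383e-05,  1.47107034e-04,
         9.55479969e-04],
       [ 1.30958721e-04,  2.71776645e-01, -9.62360347e-01,
        -1.42863230e-01],
       [ 0.00000000e+00,  0.00000000e+00,  0.00000000e+00,
         1.00000000e+00]])}
```

View pics/top0.png

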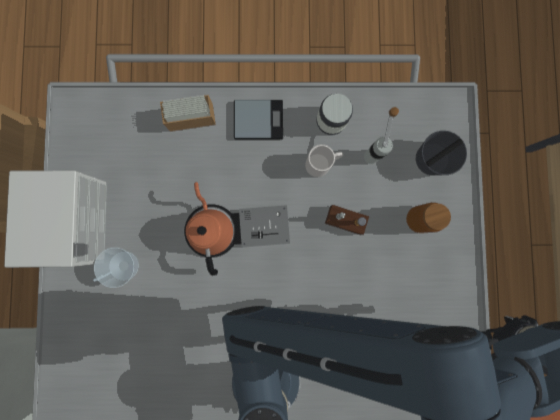

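View pics/scene0.png

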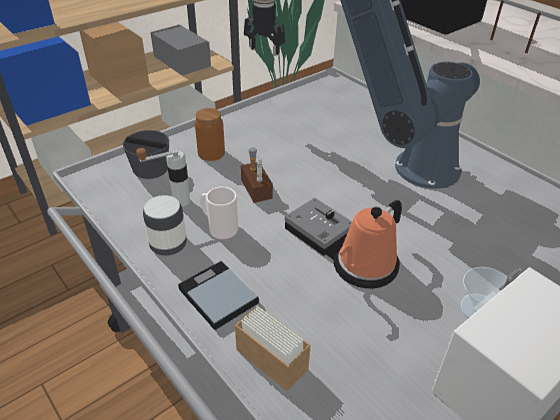

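Top view: the block is at about (347,219), the panel at (265,226) and the kettle at (210,231). The scene view has the block at (256,182) and the panel at (318,217). I'll enlarge both.

Run:
```python
import cv2,numpy as np
t=cv2.imread("pics/top0.png");s=cv2.imread("pics/scene0.png")
f=lambda im,x,y,w,h,k:cv2.resize(im[y:y+h,x:x+w],None,fx=k,fy=k,interpolation=cv2.INTER_CUBIC)
a=f(t,235,195,140,60,5.714)[:300,:800];a=cv2.resize(a,(800,343))
b=f(s,235,140,50,65,1);b=cv2.resize(b,(196,255));c=cv2.resize(s[190:255,280:360],(314,255),interpolation=cv2.INTER_CUBIC)
b=cv2.resize(s[140:205,235:285],(196,255),interpolation=cv2.INTER_CUBIC)
o=np.zeros((600,800,3),np.uint8);o[:343]=a;o[345:,:196]=b;o[345:,200:514]=c
cv2.imwrite("pics/crop1.png",o)
```

```text
(no output)
```

View pics/crop1.png

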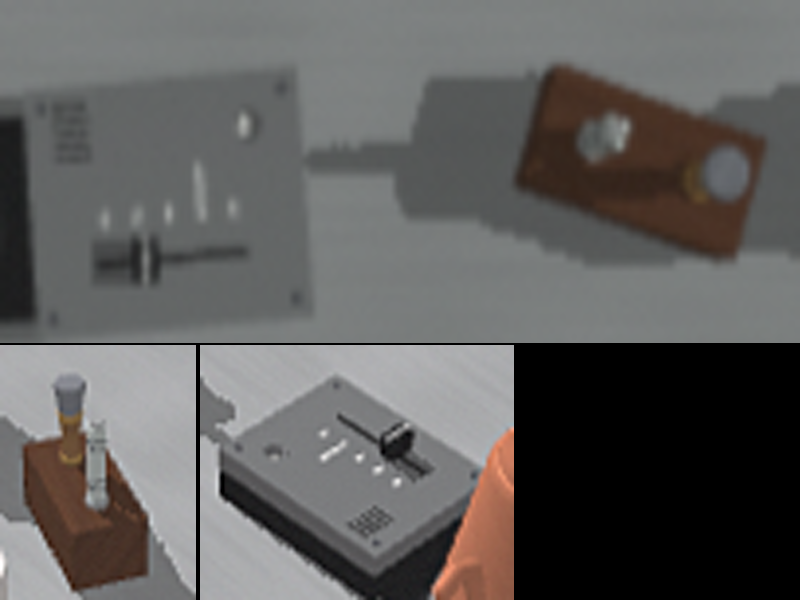

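The stylus (silver) is in the +y hole, with its top at crop (615,130). The brush is in the -y hole at (725,172). The reset hole is at (247,124) and the slider cap's line at (147,258). In the scene crop, the stylus top is at (98,423), its foot at (97,500) and the reset hole at (274,452).

```bash
cat > h.py <<'E'
import numpy as np
from scipy.spatial.transform import Rotation as R
from station import manip, viewer
def Tof(name,s=None):
    c=viewer.calibration(name)
    if name!="wrist": return c,np.array(c["T"])
    s=s or manip.sense(); M=np.eye(4); M[:3,:3]=R.from_quat(s["tool_rot"]).as_matrix(); M[:3,3]=s["tcp_pos"]
    return c,M@np.array(c["tool_from_camera"])
def ray(name,u,v,T=None):
    c,T0=Tof(name) if T is None else (viewer.calibration(name),T)
    f=210/np.tan(np.radians(c["fov_y"]/2)); d=np.array([(u-c["cx"])/f,-(v-c["cy"])/f,-1])
    return T0[:3,3],T0[:3,:3]@(d/np.linalg.norm(d))
def onz(r,z): return r[0]+r[1]*(z-r[0][2])/r[1][2]
def tri(rs):
    A=sum(np.eye(3)-np.outer(d,d) for _,d in rs); b=sum((np.eye(3)-np.outer(d,d))@o for o,d in rs)
    p=np.linalg.solve(A,b); return p,[np.linalg.norm(np.cross(p-o,d)) for o,d in rs]
E
python3 - <<'E'
from h import *
np.set_printoptions(precision=4,suppress=True)
tp=lambda u,v:ray("top",235+u/5.714,195+v/5.714)
sb=lambda u,v:ray("scene",235+u/3.92,140+(v-345)/3.92)
sc=lambda u,v:ray("scene",280+(u-200)/3.925,190+(v-345)/3.923)
print("top",tri([tp(617,128),sb(98,423)]))
print("foot",tri([tp(593,148),sb(97,503)]))
print("hole",tri([tp(247,124),sc(274,452)]))
print("cap",tri([tp(147,258),sc(399,430)]))
print("brush",tri([tp(725,172),sb(68,380)]))
print("panel",[onz(tp(*p),.046)[:2] for p in((22,97),(296,68),(312,316),(38,325))])
print("hole46",onz(tp(247,124),.046)," stand",[onz(tp(*p),.056)[:2] for p in((560,66),(765,140),(737,258),(520,185))])
print("tool",R.from_quat(manip.sense()["tool_rot"]).as_matrix())
E
```

```text
top (array([ 0.5009, -0.2345,  0.1224]), [np.float64(0.0015643160500762748), np.float64(0.0015643160500758836)])
foot (array([ 0.4968, -0.2367,  0.0447]), [np.float64(0.004923933613645554), np.float64(0.0049239336136455624)])
hole (array([ 0.51  , -0.0463,  0.0374]), [np.float64(0.003055980462161265), np.float64(0.0030559804621611794)])
cap (array([0.4382, 0.0067, 0.0553]), [np.float64(0.004912613361744321), np.float64(0.004912613361744168)])
brush (array([ 0.4804, -0.2926,  0.12  ]), [np.float64(0.004843202298335211), np.float64(0.0048432022983352415)])
panel [array([0.5227, 0.0785]), array([ 0.5378, -0.071 ]), array([ 0.403 , -0.0787]), array([0.3992, 0.0695])]
hole46 [ 0.5073 -0.044   0.046 ]  stand [array([ 0.5374, -0.2143]), array([ 0.4966, -0.3252]), array([ 0.4328, -0.3084]), array([ 0.4729, -0.1914])]
tool [[ 0.9418  0.3361 -0.0003]
 [ 0.3361 -0.9418  0.0017]
 [ 0.0003 -0.0017 -1.    ]]
```

```bash
python3 -m creep '[{"slide":[3.3,-1.95,0],"angular":[0,0,0],"claw":1},{"slide":[3.3,-1.95,0],"angular":[0,0,0],"claw":1},{"slide":[3.3,-1.95,0],"angular":[0,0,0],"claw":1},{"slide":[3.3,-1.95,0],"angular":[0,0,0],"claw":1},{"slide":[3.3,-1.95,0],"angular":[0,0,0],"claw":1},{"slide":[3.3,-1.95,0],"angular":[0,0,0],"claw":1},{"slide":[3.3,-1.95,0],"angular":[0,0,0],"claw":1},{"slide":[3.3,-1.95,0],"angular":[0,0,0],"claw":1},{"slide":[3.3,-1.95,0],"angular":[0,0,0],"claw":1},{"slide":[3.3,-1.95,0],"angular":[0,0,0],"claw":1}]'
python3 -m creep '[{"slide":[0,0,0],"angular":[0,0,-0.124],"claw":1},{"slide":[0,0,0],"angular":[0,0,-0.124],"claw":1},{"slide":[0,0,0],"angular":[0,0,-0.124],"claw":1},{"slide":[0,0,0],"angular":[0,0,-0.124],"claw":1},{"slide":[0,0,0],"angular":[0,0,-0.124],"claw":1},{"slide":[0,0,0],"angular":[0,0,-0.124],"claw":1},{"slide":[0,0,0],"angular":[0,0,-0.124],"claw":1},{"slide":[0,0,0],"angular":[0,0,0],"claw":1}]'
python3 - <<'E'
from h import *
s=manip.sense();print(s['q'],R.from_quat(s["tool_rot"]).as_matrix())
E
```

```text
t: 0.98
tcp_pos: [0.4561, -0.2923, 0.2312]
tool_rot: [0.985, 0.17, -0.0, -0.0]
force: [-0.5, -1.0, 0.0]
finger_gap: 1.001
gripper_force: 0.0
t: 1.65
tcp_pos: [0.4552, -0.2938, 0.231]
tool_rot: [0.822, 0.57, -0.0, -0.0]
force: [-0.2, 0.6, -0.3]
finger_gap: 1.003
gripper_force: 0.0
[-7.79505979e-01  4.16378153e-01  1.64168556e+00 -2.78369240e-05
  1.08422668e+00 -4.21603496e-01] [[ 3.50298268e-01  9.36638062e-01 -5.13574161e-04]
 [ 9.36638166e-01 -3.50298048e-01  4.72962173e-04]
 [ 2.63090348e-04 -6.46710990e-04 -9.99999756e-01]]
```

```bash
cat > snap.py <<'E'
import sys,cv2,pickle
from h import *
s=manip.sense(); n=sys.argv[1]; cv2.imwrite(f"pics/{n}.png",viewer.snapshot("wrist")); np.save(f"pics/{n}.npy",Tof("wrist",s)[1])
E
python3 snap.py A
python3 -m creep '[{"slide":[3.4,1.1,0],"angular":[0,0,0],"claw":1},{"slide":[3.4,1.1,0],"angular":[0,0,0],"claw":1},{"slide":[0,0,0],"angular":[0,0,0],"claw":1},{"slide":[0,0,0],"angular":[0,0,0],"claw":1}]'
python3 snap.py B
python3 -c "
import cv2,numpy as np
a=cv2.imread('pics/A.png');b=cv2.imread('pics/B.png')
cv2.imwrite('pics/AB.png',np.hstack([cv2.copyMakeBorder(i[:,80:480],0,0,0,0,0) for i in(a,b)]))"
```

```text
t: 2.03
tcp_pos: [0.5005, -0.2367, 0.2312]
tool_rot: [0.822, 0.569, -0.0, -0.0]
force: [-0.0, -0.1, 0.0]
finger_gap: 0.997
gripper_force: 0.0
```

View pics/AB.png

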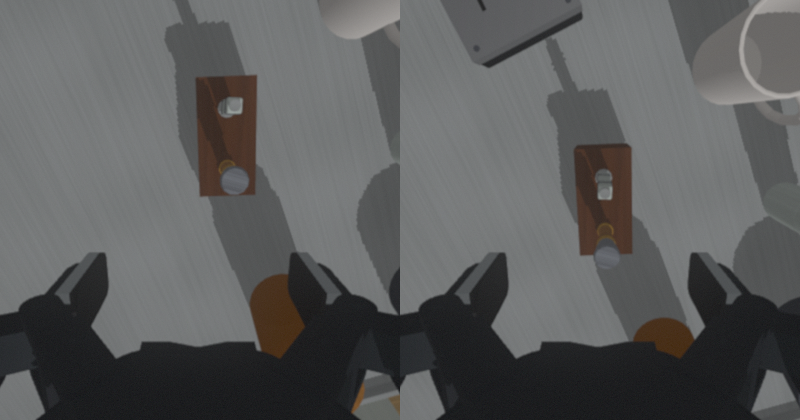

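A shows the stylus top at pixel (314,103) and B shows it at (285,194), with its collar at (283,177). The block is nearly aligned with the tool.

Run:
```python
from h import *
np.set_printoptions(precision=4,suppress=True)
TA,TB=np.load("pics/A.npy"),np.load("pics/B.npy")
a=lambda u,v:ray("wrist",u+80,v,TA)
b=lambda u,v:ray("wrist",u-320,v,TB)
top=tri([a(234.5,103),b(605,195)])
print("top",top,"collar",tri([a(225,110),b(603,177)]))
print("brush",tri([a(235,181),b(607.5,257)]))
print("z=.05 collar",onz(a(225,110),.061),onz(b(603,177),.061))
print("z=.127",onz(a(234.5,103),.127),onz(b(605,195),.127),ray("top",235+617/5.714,195+128/5.714)and onz(ray("top",235+617/5.714,195+128/5.714),.127))
blkA=np.array([onz(a(*p),.056)[:2] for p in((197,76),(257,75),(254,194),(201,196))])
blkB=np.array([onz(b(*p),.056)[:2] for p in((574,147),(631,147),(632,253),(581,254))])
for k in(blkA,blkB):
    d=(k[0]+k[1]-k[2]-k[3])/2;c=k.mean(0);u=d/np.linalg.norm(d);print(c,np.degrees(np.arctan2(d[1],d[0])),np.linalg.norm(d),np.linalg.norm(k[1]-k[0]),"hole",c+.03*u)
```

```text
top (array([ 0.5094, -0.23  ,  0.1389]), [np.float64(0.0006625809099023834), np.float64(0.0006625809099024624)]) collar (array([ 0.5088, -0.2325,  0.0493]), [np.float64(0.0001966106907459049), np.float64(0.0001966106907457638)])
brush (array([ 0.4913, -0.2883,  0.125 ]), [np.float64(4.7593261746110954e-05), np.float64(4.759326174614336e-05)])
z=.05 collar [ 0.5076 -0.2323  0.061 ] [ 0.5096 -0.2305  0.061 ]
z=.127 [ 0.5104 -0.2295  0.127 ] [ 0.5092 -0.2333  0.127 ] [ 0.4995 -0.2326  0.127 ]
[ 0.5011 -0.2594] 71.24129452848791 0.1197355286868157 0.05828651422316403 hole [ 0.5108 -0.231 ]
[ 0.5011 -0.2587] 71.827113916539 0.12001120512062675 0.05890671784909238 hole [ 0.5104 -0.2302]
```

```bash
python3 -m creep '[{"slide":[0.87,0.7,0],"angular":[0,0,-0.03],"claw":1},{"slide":[0,0,2],"angular":[0,0,0],"claw":1},{"slide":[0,0,2.5],"angular":[0,0,0],"claw":1},{"slide":[0,0,2],"angular":[0,0,0],"claw":1},{"slide":[0,0,1.5],"angular":[0,0,0],"claw":1},{"slide":[0,0,0],"angular":[0,0,0],"claw":1},{"slide":[0,0,0],"angular":[0,0,0],"claw":1}]'
python3 snap.py C
```

```text
t: 2.67
tcp_pos: [0.5092, -0.2329, 0.1507]
tool_rot: [0.814, 0.581, -0.0, -0.001]
force: [-0.5, -0.3, 0.2]
finger_gap: 0.997
gripper_force: 0.0
```

View pics/C.png

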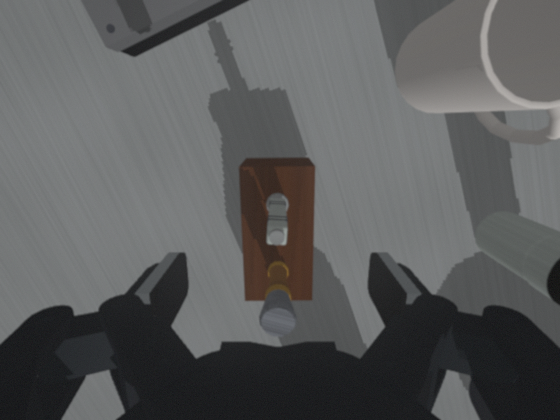

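C shows the stylus top at (277,236), its collar at (277,205), and the handle square to the tool. The mug's rim is centred near (550,45).

Run:
```python
from h import *
np.set_printoptions(precision=4,suppress=True)
TC=np.load("pics/C.npy");TB=np.load("pics/B.npy");TA=np.load("pics/A.npy")
print(tri([ray("wrist",277,237,TC),ray("wrist",285,195,TB),ray("wrist",314.5,103,TA)]))
for z in(.061,): print(onz(ray("wrist",277,205,TC),z))
print(onz(ray("wrist",277,237,TC),.127))
k=np.array([onz(ray("wrist",*p,TC),.056)[:2] for p in((241,167),(315,167),(312,299),(245,299))])
d=(k[0]+k[1]-k[2]-k[3])/2;c=k.mean(0);u=d/np.linalg.norm(d);print(c,np.degrees(np.arctan2(d[1],d[0])),np.linalg.norm(d),np.linalg.norm(k[1]-k[0]),"hole",c+.03*u)
print("mug",onz(ray("wrist",550,45,TC),.12),onz(ray("top",321,158),.12))
s=manip.sense();M=R.from_quat(s["tool_rot"]).as_matrix();print(s["tcp_pos"],"tool delta",M.T@(np.array([*(c+.03*u),.072])-s["tcp_pos"]),np.degrees(np.arctan2(M[1,0],M[0,0])))
```

```text
(array([ 0.5099, -0.2303,  0.1333]), [np.float64(0.0009422411664123244), np.float64(0.001429084268122709), np.float64(0.0008480969151984534)])
[ 0.5098 -0.2313  0.061 ]
[ 0.5098 -0.232   0.127 ]
[ 0.5012 -0.2595] 71.25360260520928 0.11822205848922011 0.058158721144414983 hole [ 0.5108 -0.2311]
mug [ 0.677  -0.1799  0.12  ] [ 0.6774 -0.1716  0.12  ]
[ 0.5099 -0.2332  0.1517] tool delta [0.0024 0.0001 0.0797] 71.04109070088771
```

```bash
python3 -m creep '[{"slide":[0.2,0,2],"angular":[0,0,0],"claw":1},{"slide":[0,0,2],"angular":[0,0,0],"claw":1},{"slide":[0,0,2],"angular":[0,0,0],"claw":1},{"slide":[0,0,1.95],"angular":[0,0,0],"claw":1},{"slide":[0,0,0],"angular":[0,0,0],"claw":0.2},{"slide":[0,0,0],"angular":[0,0,0],"claw":-0.3},{"slide":[0,0,0],"angular":[0,0,0],"claw":-0.5},{"slide":[0,0,0],"angular":[0,0,0],"claw":-0.6},{"slide":[0,0,0],"angular":[0,0,0],"claw":-0.65}]' 40
python3 -m creep '[{"slide":[0,0,0],"angular":[0,0,0],"claw":-1},{"slide":[0,0,0],"angular":[0,0,0],"claw":-1},{"slide":[0,0,0],"angular":[0,0,0],"claw":-1},{"slide":[0,0,0],"angular":[0,0,0],"claw":-1},{"slide":[0,0,0],"angular":[0,0,0],"claw":-1},{"slide":[0,0,0],"angular":[0,0,0],"claw":-1}]' 60
```

```text
t: 3.47
tcp_pos: [0.5111, -0.2313, 0.0734]
tool_rot: [0.814, 0.581, 0.001, 0.002]
force: [-0.8, 0.7, 0.2]
finger_gap: 0.298
gripper_force: 0.0
t: 3.97
tcp_pos: [0.5107, -0.2309, 0.0729]
tool_rot: [0.814, 0.581, 0.0, 0.001]
force: [-0.1, 0.4, 6.6]
finger_gap: 0.131
gripper_force: 58.4
```

```bash
python3 -m creep '[{"slide":[0,0,-0.5],"angular":[0,0,0],"claw":-1},{"slide":[0,0,-1.5],"angular":[0,0,0],"claw":-1},{"slide":[0,0,-2],"angular":[0,0,0],"claw":-1},{"slide":[0,0,-2],"angular":[0,0,0],"claw":-1},{"slide":[0,0,-1.5],"angular":[0,0,0],"claw":-1},{"slide":[0,0,-0.5],"angular":[0,0,0],"claw":-1},{"slide":[0,0,0],"angular":[0,0,0],"claw":-1}]'
python3 -m creep '[{"slide":[1.5,-0.9,0],"angular":[0,0,0],"claw":-1},{"slide":[2.5,-1.3,0],"angular":[0,0,0],"claw":-1},{"slide":[2.5,-1.4,0],"angular":[0,0,0],"claw":-1},{"slide":[2.5,-1.3,0],"angular":[0,0,0],"claw":-1},{"slide":[1.5,-0.8,0],"angular":[0,0,0],"claw":-1},{"slide":[0.7,-0.4,0],"angular":[0,0,0],"claw":-1},{"slide":[0,0,0],"angular":[0,0,0],"claw":-1},{"slide":[0,0,0],"angular":[0,0,0],"claw":-1}]'
python3 snap.py D; python3 -c "
import cv2
a=cv2.imread('pics/D.png');cv2.imwrite('pics/D2.png',cv2.resize(a[0:360,60:540],None,fx=1.66,fy=1.66,interpolation=cv2.INTER_CUBIC))"
```

```text
t: 4.55
tcp_pos: [0.5109, -0.231, 0.1532]
tool_rot: [0.814, 0.581, 0.001, 0.001]
force: [-0.3, 0.1, 0.4]
finger_gap: 0.133
gripper_force: 58.4
t: 5.22
tcp_pos: [0.489, -0.1051, 0.1514]
tool_rot: [0.813, 0.582, -0.0, 0.0]
force: [-0.2, -0.1, -0.7]
finger_gap: 0.13
gripper_force: 58.4
```

View pics/D2.png

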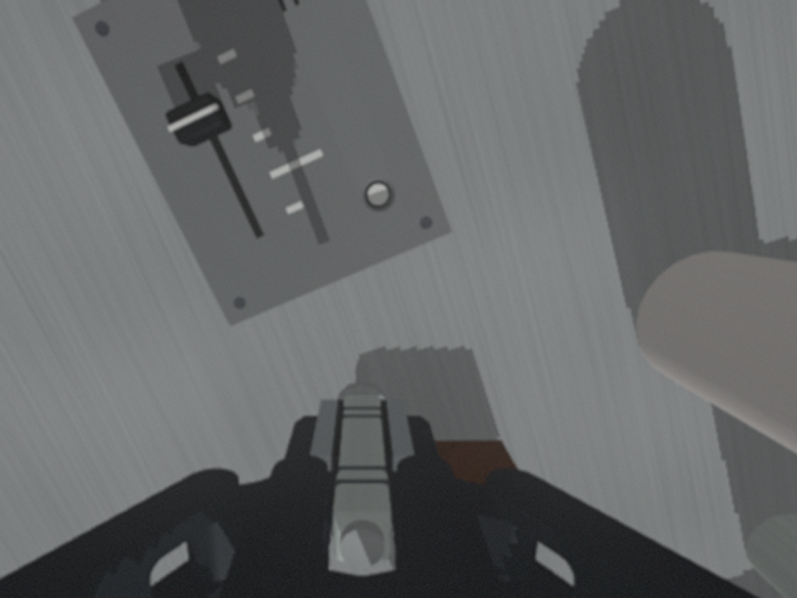

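D2 shows the hole at (378,194), panel corners at (451,232), (231,325) and (74,18), the long bar at (297,164), the cap line's middle at (193,118) and the slot end at (260,236).

```bash
cat > dock.py <<'E'
from h import *
from scipy.optimize import least_squares
np.set_printoptions(precision=4,suppress=True)
T=np.load("pics/D.npy")
r=lambda u,v:ray("wrist",60+u/1.66,v/1.66,T)
loc=np.array([[.034,-.045],[.06,-.075],[-.06,-.075],[-.06,.075],[-.026+.031,-.0175]][:4])
px=[(378,194),(451,232),(231,325),(74,18)]
obs=np.array([onz(r(*p),.046)[:2] for p in px])
rot=lambda a:np.array([[np.cos(a),-np.sin(a)],[np.sin(a),np.cos(a)]])
f=lambda p:((loc@rot(p[2]).T+p[:2]-obs)).ravel()
S=least_squares(f,[.465,0,.05]); p=S.x
w=lambda x,y:rot(p[2])@[x,y]+p[:2]
if __name__=="__main__":
    print(p,np.degrees(p[2]),S.fun.reshape(-1,2)*1000)
    print("hole obs",obs[0],"fit",w(.034,-.045),"tri w top",tri([r(378,194),ray("top",235+247/5.714,195+124/5.714)]))
    print("bar",onz(r(297,164),.046)[:2], "bar local",rot(p[2]).T@(onz(r(297,164),.046)[:2]-p[:2]))
    print("cap",onz(r(193,118),.066)[:2],"local",rot(p[2]).T@(onz(r(193,118),.066)[:2]-p[:2]))
    s=manip.sense();M=R.from_quat(s["tool_rot"]).as_matrix();print(s["tcp_pos"],"delta hole",M.T@(np.array([*w(.034,-.045),0.046+.0619+.006])-s["tcp_pos"]),M[:,2])
E
python3 dock.py
```

```text
[ 0.4827 -0.0002  0.0714] 4.089841035152238 [[ 0.3072 -0.1798]
 [ 0.5825 -0.1139]
 [-0.5423 -0.2348]
 [-0.3475  0.5284]]
hole obs [ 0.5195 -0.0425] fit [ 0.5198 -0.0426] tri w top (array([ 0.5317, -0.0471, -0.3578]), [np.float64(0.0018209401438140386), np.float64(0.0018209401438140911)])
bar [ 0.488  -0.0175] bar local [ 0.0041 -0.0177]
cap [0.4552 0.0118] local [-0.0265  0.0139]
[ 0.4893 -0.1058  0.1515] delta hole [0.0696 0.0083 0.0376] [ 0.0005 -0.0006 -1.    ]
```

```bash
python3 -m creep '[{"slide":[1.5,0.2,0.4],"angular":[0,0,0],"claw":-1},{"slide":[2.2,0.3,1],"angular":[0,0,0],"claw":-1},{"slide":[1.8,0.2,1],"angular":[0,0,0],"claw":-1},{"slide":[1.2,0.1,0.8],"angular":[0,0,0],"claw":-1},{"slide":[0.3,0.05,0.2],"angular":[0,0,0],"claw":-1},{"slide":[0,0,0],"angular":[0,0,0],"claw":-1},{"slide":[0,0,0],"angular":[0,0,0],"claw":-1}]'
python3 snap.py E
python3 - <<'E'
from dock import *
import cv2
a=cv2.imread('pics/E.png')
s=manip.sense();M=R.from_quat(s["tool_rot"]).as_matrix()
T=np.load("pics/E.npy");c=viewer.calibration("wrist");f_=210/np.tan(np.radians(c["fov_y"]/2))
def proj(P): q=T[:3,:3].T@(np.array(P)-T[:3,3]); return c["cx"]+f_*q[0]/-q[2], c["cy"]-f_*q[1]/-q[2]
tip=s["tcp_pos"]+M@[0,0,.0619]
print(s["tcp_pos"],"tip",tip,proj(tip),"hole",w(.034,-.045),proj([*w(.034,-.045),.046]))
print("delta",M.T@(np.array([*w(.034,-.045),.1])-s["tcp_pos"]))
cv2.imwrite('pics/E2.png',cv2.resize(a[140:320,180:380],None,fx=3.3,fy=3.3,interpolation=cv2.INTER_CUBIC))
E
```

```text
t: 5.85
tcp_pos: [0.5195, -0.0422, 0.1177]
tool_rot: [0.814, 0.581, -0.0, 0.0]
force: [-0.8, 0.1, -1.3]
finger_gap: 0.13
gripper_force: 58.4
[ 0.5196 -0.0423  0.118 ] tip [ 0.5196 -0.0423  0.0561] (np.float64(276.81861382875655), np.float64(218.30370734430855)) hole [ 0.5198 -0.0426] (np.float64(277.20093180544353), np.float64(214.24240925933543))
delta [-0.0002  0.0003  0.018 ]
```

View pics/E2.png

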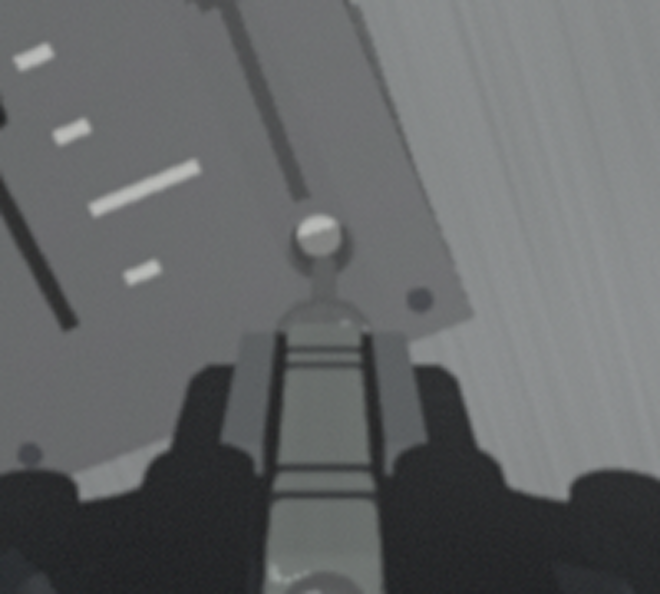

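E2 shows the hole at (319,241) with the tip at about (321,262) just above it, and both match the predicted pixels. I'll press now.

```bash
python3 -m creep '[{"slide":[0,0,0.5],"angular":[0,0,0],"claw":-1},{"slide":[0,0,0.5],"angular":[0,0,0],"claw":-1},{"slide":[0,0,0.4],"angular":[0,0,0],"claw":-1},{"slide":[0,0,0.3],"angular":[0,0,0],"claw":-1},{"slide":[0,0,0.2],"angular":[0,0,0],"claw":-1},{"slide":[0,0,0],"angular":[0,0,0],"claw":-1}]'
python3 -m creep '[{"slide":[0,0,0.15],"angular":[0,0,0],"claw":-1},{"slide":[0,0,0.15],"angular":[0,0,0],"claw":-1},{"slide":[0,0,0],"angular":[0,0,0],"claw":-1}]'
```

```text
t: 6.4
tcp_pos: [0.5192, -0.0415, 0.0985]
tool_rot: [0.814, 0.581, -0.0, -0.0]
force: [-0.4, -0.9, 0.9]
finger_gap: 0.13
gripper_force: 58.4
t: 6.65
tcp_pos: [0.5193, -0.0415, 0.0958]
tool_rot: [0.814, 0.581, -0.0, -0.0]
force: [-0.4, -0.7, 2.7]
finger_gap: 0.129
gripper_force: 58.5
```

```bash
python3 -m creep '[{"slide":[0,0,0.1],"angular":[0,0,0],"claw":-1},{"slide":[0,0,0.1],"angular":[0,0,0],"claw":-1},{"slide":[0,0,0],"angular":[0,0,0],"claw":-1}]'
python3 -m creep '[{"slide":[0,0,0.1],"angular":[0,0,0],"claw":-1},{"slide":[0,0,0],"angular":[0,0,0],"claw":-1}]'
```

```text
t: 6.9
tcp_pos: [0.5194, -0.0415, 0.0948]
tool_rot: [0.814, 0.582, -0.0, 0.0]
force: [-3.2, -0.7, 11.1]
finger_gap: 0.133
gripper_force: 59.9
t: 7.07
tcp_pos: [0.5195, -0.0415, 0.0945]
tool_rot: [0.814, 0.582, 0.0, 0.0]
force: [-3.2, -0.4, 15.9]
finger_gap: 0.133
gripper_force: 60.6
```

```bash
python3 -m creep '[{"slide":[0,0,0],"angular":[0,0,0],"claw":-1},{"slide":[0,0,0],"angular":[0,0,0],"claw":-1},{"slide":[0,0,0],"angular":[0,0,0],"claw":-1},{"slide":[0,0,0],"angular":[0,0,0],"claw":-1},{"slide":[0,0,0],"angular":[0,0,0],"claw":-1},{"slide":[0,0,0],"angular":[0,0,0],"claw":-1},{"slide":[0,0,0],"angular":[0,0,0],"claw":-1},{"slide":[0,0,0],"angular":[0,0,0],"claw":-1},{"slide":[0,0,0],"angular":[0,0,0],"claw":-1},{"slide":[0,0,0],"angular":[0,0,0],"claw":-1}]'
python3 -m creep '[{"slide":[0,0,-0.7],"angular":[0,0,0],"claw":-1},{"slide":[0,0,-1],"angular":[0,0,0],"claw":-1},{"slide":[0,0,-1.5],"angular":[0,0,0],"claw":-1},{"slide":[0,0,-1.5],"angular":[0,0,0],"claw":-1},{"slide":[0,0,-0.8],"angular":[0,0,0],"claw":-1},{"slide":[0,0,-0.4],"angular":[0,0,0],"claw":-1},{"slide":[0,0,0],"angular":[0,0,0],"claw":-1}]'
python3 -c "
from h import *
s=manip.sense();M=R.from_quat(s['tool_rot']).as_matrix();print(M.T@(np.array([.5107,-.2309,.140])-s['tcp_pos']),s['tcp_pos'],np.degrees(np.arctan2(M[1,0],M[0,0])))"
```

```text
t: 7.9
tcp_pos: [0.5195, -0.0415, 0.0946]
tool_rot: [0.814, 0.582, 0.0, 0.0]
force: [-2.7, -1.6, 15.1]
finger_gap: 0.129
gripper_force: 60.6
t: 8.48
tcp_pos: [0.5201, -0.0414, 0.1526]
tool_rot: [0.814, 0.581, 0.001, 0.001]
force: [-0.0, -0.9, -0.7]
finger_gap: 0.131
gripper_force: 58.4
[-0.18235161  0.05250134  0.01265996] [ 0.52008387 -0.04136967  0.15260843] 71.0959682617083
```

```bash
python3 -m creep '[{"slide":[-1.5,0.4,0],"angular":[0,0,0],"claw":-1},{"slide":[-2.5,0.7,0],"angular":[0,0,0],"claw":-1},{"slide":[-3,0.9,0],"angular":[0,0,0],"claw":-1},{"slide":[-3.5,1.0,0],"angular":[0,0,0],"claw":-1},{"slide":[-3,0.9,0],"angular":[0,0,0],"claw":-1},{"slide":[-2.5,0.7,0],"angular":[0,0,0],"claw":-1},{"slide":[-1.5,0.4,0],"angular":[0,0,0],"claw":-1},{"slide":[-0.7,0.2,1],"angular":[0,0,0],"claw":-1},{"slide":[0,0,0.8],"angular":[0,0,0],"claw":-1},{"slide":[0,0,0],"angular":[0,0,0],"claw":-1}]'
python3 -m creep '[{"slide":[0,0,0],"angular":[0,0,0],"claw":-1}]'
python3 snap.py F; python3 -c "
from h import *
import cv2
s=manip.sense();M=R.from_quat(s['tool_rot']).as_matrix();print(M.T@(np.array([.5107,-.2309,.0729])-s['tcp_pos']),s['tcp_pos'],M[:,2])
a=cv2.imread('pics/F.png');cv2.imwrite('pics/F2.png',cv2.resize(a[120:320,180:380],None,fx=3,fy=3,interpolation=cv2.INTER_CUBIC))"
```

```text
t: 9.32
tcp_pos: [0.5078, -0.2284, 0.1311]
tool_rot: [0.814, 0.581, -0.001, -0.003]
force: [0.5, 1.0, -0.1]
finger_gap: 0.129
gripper_force: 58.4
t: 9.4
tcp_pos: [0.5086, -0.2281, 0.1324]
tool_rot: [0.813, 0.582, -0.001, -0.002]
force: [-0.4, 0.4, -0.5]
finger_gap: 0.13
gripper_force: 58.4
[-0.00198991  0.00242705  0.06006101] [ 0.50916677 -0.22834877  0.13296926] [-0.00203989  0.00191454 -0.99999609]
```

View pics/F2.png

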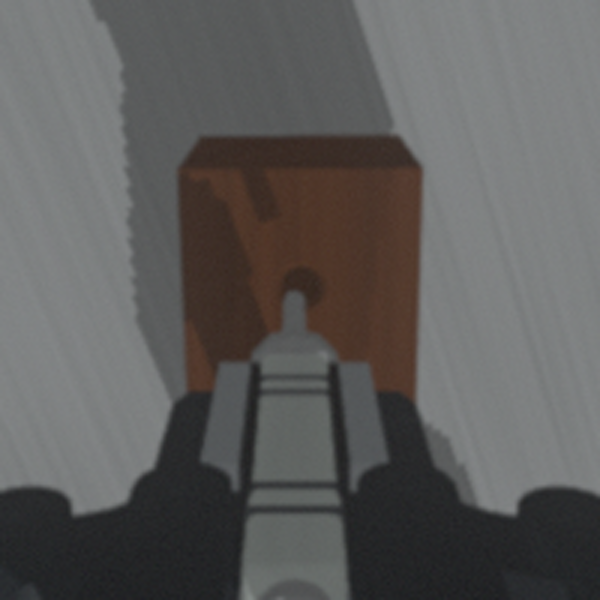

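F2 shows the hole at (302,287) with the tip at (294,295), about 2 mm off to the left. I'll correct that and then lower the stylus.

```bash
python3 -m creep '[{"slide":[-0.15,0.15,0],"angular":[0,0,0],"claw":-1},{"slide":[0,0,0],"angular":[0,0,0],"claw":-1},{"slide":[0,0,0],"angular":[0,0,0],"claw":-1}]'
python3 -c "
from h import *
s=manip.sense();M=R.from_quat(s['tool_rot']).as_matrix();print(M.T@(np.array([.5107,-.2309,.0729])-s['tcp_pos']),s['tcp_pos'],M[:,2])"
```

```text
t: 9.7
tcp_pos: [0.5111, -0.2319, 0.1342]
tool_rot: [0.813, 0.582, 0.0, 0.0]
force: [0.6, -0.3, -0.3]
finger_gap: 0.133
gripper_force: 58.4
[ 0.00080409 -0.00073516  0.0613142 ] [ 0.51109096 -0.23187092  0.13421494] [ 7.33532672e-04 -4.49591157e-04 -9.99999630e-01]
```

```bash
python3 -m creep '[{"slide":[0.07,-0.07,0.5],"angular":[0,0,0],"claw":-1},{"slide":[0,0,0.8],"angular":[0,0,0],"claw":-1},{"slide":[0,0,0.8],"angular":[0,0,0],"claw":-1},{"slide":[0,0,0.8],"angular":[0,0,0],"claw":-1}]'
python3 -m creep '[{"slide":[0,0,0.9],"angular":[0,0,0],"claw":-1},{"slide":[0,0,0.9],"angular":[0,0,0],"claw":-1},{"slide":[0,0,0.8],"angular":[0,0,0],"claw":-1},{"slide":[0,0,0.4],"angular":[0,0,0],"claw":-1},{"slide":[0,0,0],"angular":[0,0,0],"claw":-1}]'
python3 -m creep '[{"slide":[0,0,0.1],"angular":[0,0,0],"claw":-1},{"slide":[0,0,0],"angular":[0,0,0],"claw":-1}]'
```

```text
t: 10.03
tcp_pos: [0.5099, -0.2312, 0.1038]
tool_rot: [0.814, 0.581, -0.0, -0.0]
force: [-0.7, -0.1, -0.6]
finger_gap: 0.128
gripper_force: 58.4
t: 10.45
tcp_pos: [0.5098, -0.2312, 0.0737]
tool_rot: [0.814, 0.581, -0.0, -0.001]
force: [-0.6, -1.3, 0.1]
finger_gap: 0.13
gripper_force: 58.4
t: 10.62
tcp_pos: [0.5103, -0.2315, 0.0738]
tool_rot: [0.814, 0.581, 0.0, 0.0]
force: [0.9, 0.5, 0.6]
finger_gap: 0.129
gripper_force: 58.4
```

```bash
python3 -m creep '[{"slide":[0,0,0.1],"angular":[0,0,0],"claw":-1},{"slide":[0,0,0.1],"angular":[0,0,0],"claw":-1},{"slide":[0,0,0],"angular":[0,0,0],"claw":-1}]'
```

```text
t: 10.87
tcp_pos: [0.5105, -0.2316, 0.0729]
tool_rot: [0.814, 0.581, 0.0, 0.001]
force: [-2.2, -0.2, 4.3]
finger_gap: 0.131
gripper_force: 59.2
```

```bash
python3 -m creep '[{"slide":[0,0,0],"angular":[0,0,0],"claw":-0.6},{"slide":[0,0,0],"angular":[0,0,0],"claw":-0.4},{"slide":[0,0,0],"angular":[0,0,0],"claw":0},{"slide":[0,0,0],"angular":[0,0,0],"claw":0},{"slide":[0,0,0],"angular":[0,0,0],"claw":0},{"slide":[0,0,-1],"angular":[0,0,0],"claw":0},{"slide":[0,0,-2],"angular":[0,0,0],"claw":0},{"slide":[0,0,-2.5],"angular":[0,0,0],"claw":0},{"slide":[0,0,-2.5],"angular":[0,0,0],"claw":0},{"slide":[0,0,-2],"angular":[0,0,0],"claw":0}]'
python3 -m creep '[{"slide":[2,-1,-1],"angular":[0,0,0],"claw":-0.2},{"slide":[3,-1,0],"angular":[0,0,0],"claw":-0.2},{"slide":[3,-1.5,0],"angular":[0,0,0],"claw":-0.2},{"slide":[0,0,0],"angular":[0,0,0.11],"claw":-0.2},{"slide":[0,0,0],"angular":[0,0,0.12],"claw":-0.2},{"slide":[0,0,0],"angular":[0,0,0.12],"claw":-0.2},{"slide":[0,0,0],"angular":[0,0,0.12],"claw":-0.2},{"slide":[0,0,0],"angular":[0,0,0.12],"claw":-0.2},{"slide":[0,0,0],"angular":[0,0,0.12],"claw":-0.2},{"slide":[0,0,0],"angular":[0,0,0.12],"claw":-0.2}]'
python3 -m creep '[{"slide":[0,0,0],"angular":[0,0,0.12],"claw":-0.2},{"slide":[0,0,0],"angular":[0,0,0.12],"claw":-0.2},{"slide":[0,0,0],"angular":[0,0,0.12],"claw":-0.2},{"slide":[0,0,0],"angular":[0,0,0.08],"claw":-0.2},{"slide":[0,0,0],"angular":[0,0,0],"claw":-0.2},{"slide":[0,0,0],"angular":[0,0,0],"claw":-0.2}]'
python3 - <<'E'
from dock import *
s=manip.sense();M=R.from_quat(s["tool_rot"]).as_matrix()
print(np.degrees(np.arctan2(M[1,0],M[0,0])),s['q'],"to cap, z .12:",M.T@(np.array([*w(-.0265,.0139),.12])-s["tcp_pos"]), M[:,2])
E
```

```text
t: 11.7
tcp_pos: [0.5105, -0.2316, 0.1741]
tool_rot: [0.814, 0.581, 0.0, 0.001]
force: [0.0, -0.1, 0.1]
finger_gap: 0.496
gripper_force: 0.0
t: 12.53
tcp_pos: [0.503, -0.1443, 0.1825]
tool_rot: [0.98, 0.201, 0.0, 0.0]
force: [0.4, -0.7, 0.5]
finger_gap: 0.398
gripper_force: 0.0
t: 13.03
tcp_pos: [0.503, -0.1444, 0.1823]
tool_rot: [1.0, -0.014, 0.0, 0.0]
force: [0.2, -0.1, -0.4]
finger_gap: 0.402
gripper_force: 0.0
-1.5511247446488128 [-0.4933  0.4598  1.7377 -0.      0.9436  1.1046] to cap, z .12: [-0.052  -0.1549  0.0622] [ 0.0005 -0.0003 -1.    ]
```

```bash
python3 -m creep '[{"slide":[-0.5,-1.5,0],"angular":[0,0,0],"claw":-0.2},{"slide":[-1,-3,0],"angular":[0,0,0],"claw":-0.2},{"slide":[-1.2,-3.6,0],"angular":[0,0,0],"claw":-0.2},{"slide":[-1.2,-3.5,0.5],"angular":[0,0,0],"claw":-0.2},{"slide":[-1,-2.6,1],"angular":[0,0,0],"claw":-0.2},{"slide":[-0.3,-1.3,1.5],"angular":[0,0,0],"claw":-0.2},{"slide":[0,0,1.2],"angular":[0,0,-0.098],"claw":-0.2},{"slide":[0,0,0],"angular":[0,0,0],"claw":-0.2},{"slide":[0,0,0],"angular":[0,0,0],"claw":-0.2},{"slide":[0,0,0],"angular":[0,0,0],"claw":-0.2}]' 25
python3 snap.py G
python3 - <<'E'
from dock import *
import cv2
s=manip.sense();M=R.from_quat(s["tool_rot"]).as_matrix()
print(np.degrees(np.arctan2(M[1,0],M[0,0])),s["tcp_pos"],"to cap, z .052:",M.T@(np.array([*w(-.026,.0139),.052])-s["tcp_pos"]), M[:,2])
a=cv2.imread('pics/G.png');cv2.imwrite('pics/G2.png',cv2.resize(a[60:360,80:480],None,fx=2,fy=2,interpolation=cv2.INTER_CUBIC))
E
```

```text
t: 13.87
tcp_pos: [0.456, 0.012, 0.1404]
tool_rot: [0.999, 0.034, 0.0, 0.0]
force: [-0.2, 0.1, -0.2]
finger_gap: 0.401
gripper_force: 0.0
3.850787334575641 [0.4562 0.0117 0.1405] to cap, z .052: [-0.0006 -0.0002  0.0885] [ 0.0015 -0.0003 -1.    ]
```

View pics/G2.png

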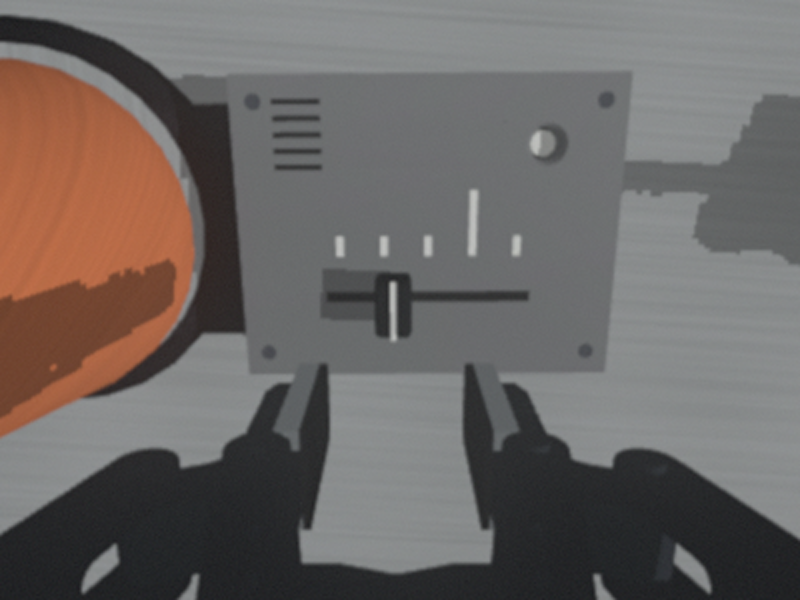

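G2 shows the cap's line at (393,311), centred between the fingers, the tool aligned with the panel, and the kettle clear on the left. I'll lower and grip.

```bash
python3 -m creep '[{"slide":[0,0,2],"angular":[0,0,0],"claw":-0.2},{"slide":[0,0,2.5],"angular":[0,0,0],"claw":-0.2},{"slide":[0,0,2],"angular":[0,0,0],"claw":-0.2},{"slide":[0,0,1.4],"angular":[0,0,0],"claw":-0.2},{"slide":[0,0,0.7],"angular":[0,0,0],"claw":-0.2},{"slide":[0,0,0],"angular":[0,0,0],"claw":-0.5},{"slide":[0,0,0],"angular":[0,0,0],"claw":-0.6}]'
python3 -m creep '[{"slide":[0,0,0],"angular":[0,0,0],"claw":-0.7},{"slide":[0,0,0],"angular":[0,0,0],"claw":-0.8},{"slide":[0,0,0],"angular":[0,0,0],"claw":-0.8},{"slide":[0,0,0],"angular":[0,0,0],"claw":-0.8}]'
python3 -c "
from dock import *
s=manip.sense();M=R.from_quat(s['tool_rot']).as_matrix();print(M.T@(np.array([*w(-.026,-.0175),.0545])-s['tcp_pos']),s['tcp_pos'])"
```

```text
t: 14.5
tcp_pos: [0.4561, 0.0116, 0.0542]
tool_rot: [0.999, 0.034, 0.0, 0.0]
force: [-0.9, 0.5, 0.2]
finger_gap: 0.202
gripper_force: 0.0
t: 14.83
tcp_pos: [0.4561, 0.0118, 0.0545]
tool_rot: [0.999, 0.035, 0.001, 0.0]
force: [0.1, -1.6, -0.1]
finger_gap: 0.155
gripper_force: 26.0
[-0.0003  0.0313 -0.    ] [0.4561 0.0118 0.0545]
```

Gripped. The slider needs 31.3 mm along tool +y.

```bash
python3 -m creep '[{"slide":[0,0.3,0],"angular":[0,0,0],"claw":-0.8},{"slide":[0,0.5,0],"angular":[0,0,0],"claw":-0.8},{"slide":[0,0.6,0],"angular":[0,0,0],"claw":-0.8},{"slide":[0,0.6,0],"angular":[0,0,0],"claw":-0.8},{"slide":[0,0.5,0],"angular":[0,0,0],"claw":-0.8},{"slide":[0,0.4,0],"angular":[0,0,0],"claw":-0.8},{"slide":[0,0.23,0],"angular":[0,0,0],"claw":-0.8},{"slide":[0,0,0],"angular":[0,0,0],"claw":-0.8},{"slide":[0,0,0],"angular":[0,0,0],"claw":-0.8},{"slide":[0,0,0],"angular":[0,0,0],"claw":-0.8}]'
python3 -c "
from dock import *
s=manip.sense();M=R.from_quat(s['tool_rot']).as_matrix();print(M.T@(np.array([*w(-.026,-.0175),.0545])-s['tcp_pos']),s['tcp_pos'])"
```

```text
t: 15.67
tcp_pos: [0.4585, -0.0204, 0.0544]
tool_rot: [0.999, 0.034, 0.001, 0.001]
force: [-0.4, -1.9, 5.9]
finger_gap: 0.154
gripper_force: 26.7
[-0.0004 -0.001  -0.0001] [ 0.4585 -0.0204  0.0544]
```

```bash
python3 -m creep '[{"slide":[0,-0.07,0],"angular":[0,0,0],"claw":-0.8},{"slide":[0,0,0],"angular":[0,0,0],"claw":-0.8},{"slide":[0,0,0],"angular":[0,0,0],"claw":-0.6},{"slide":[0,0,0],"angular":[0,0,0],"claw":-0.4},{"slide":[0,0,0],"angular":[0,0,0],"claw":-0.2},{"slide":[0,0,-1],"angular":[0,0,0],"claw":-0.2},{"slide":[0,0,-2.5],"angular":[0,0,0],"claw":-0.2},{"slide":[0,0,-3],"angular":[0,0,0],"claw":-0.2},{"slide":[0,0,-3],"angular":[0,0,0],"claw":-0.2},{"slide":[0,0,-3],"angular":[0,0,0],"claw":-0.2}]'
python3 -m creep '[{"slide":[0,0,-1],"angular":[0,0,0],"claw":-0.2},{"slide":[0,0,0],"angular":[0,0,0],"claw":-0.2},{"slide":[0,0,0],"angular":[0,0,0],"claw":-0.2}]'
python3 snap.py H; python3 -c "
import cv2,numpy as np
from station import viewer
a=cv2.imread('pics/H.png')[150:300,180:480];a=cv2.resize(a,(800,400),interpolation=cv2.INTER_CUBIC)
s=viewer.snapshot('scene');b=cv2.resize(s[130:260,230:430],(308,200));t=viewer.snapshot('top');c=cv2.resize(t[160:280,180:460],(467,200),interpolation=cv2.INTER_CUBIC)
cv2.imwrite('pics/H2.png',np.vstack([a,np.hstack([b,c,np.zeros((200,25,3),np.uint8)])]))"
```

```text
t: 16.5
tcp_pos: [0.4568, -0.0183, 0.1797]
tool_rot: [0.999, 0.034, -0.001, -0.0]
force: [0.4, -0.1, 0.4]
finger_gap: 0.398
gripper_force: 0.0
t: 16.75
tcp_pos: [0.4575, -0.0185, 0.1889]
tool_rot: [0.999, 0.034, 0.0, 0.0]
force: [-0.3, -0.0, -0.0]
finger_gap: 0.403
gripper_force: 0.0
```

View pics/H2.png

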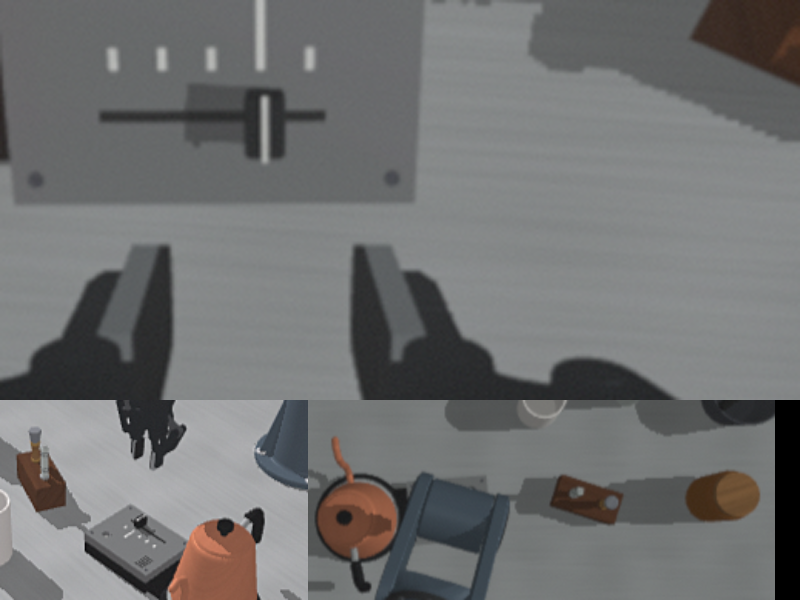

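H2 shows the stylus upright in its hole, the cap's line at (264.5,128) and the long bar at (260.5,40). I'll measure the offset between them.

Run:
```python
from dock import *
T=np.load("pics/H.npy");g=lambda u,v:ray("wrist",180+u/2.667,150+v/2.667,T)
L=lambda P:rot(p[2]).T@(P[:2]-p[:2])
print("cap",L(onz(g(264.5,128),.066)),"bar",L(onz(g(260.5,40),.046)),"ticks",L(onz(g(310,58),.046)),L(onz(g(211,58),.046)),"screws",L(onz(g(36,180),.046)),L(onz(g(392,178),.046)))
```

```text
cap [-0.0266 -0.0186] bar [ 0.0004 -0.0173] ticks [-0.0061 -0.0349] [-0.006   0.0003] screws [-0.0515  0.0662] [-0.0511 -0.066 ]
```

The slider is about 1 mm from the long mark's line, the stylus is seated upright, and the gripper is clear of everything. I'm handing in.

```bash
python3 -c "
from station import ticket
print(ticket.sign_off())"
```

```text
the job is handed in; nothing more can be done
None
```

The job is handed in after 17 s: I held the reset button fully down for about 1 s, stood the stylus back upright in its own hole, and left the slider about 1 mm past the long brewing mark; the sign-off returned no verdict.

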